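# Hold a hard disk against its bracket's end stop for the screws

### The arm

A 7-joint arm with a two-finger parallel gripper is mounted at the origin on a cart in front of the work surface, level with it; the furniture and walls round the work are solid. World frame = base frame: x ahead of the robot, y to its left, z up, the work surface at z = 0. Lengths are in m, angles in degrees, forces in N, time in s.
With the tool pointing down it reaches from about 0.4 to 0.85 m from the base axis. Payload 4.5 kg.
Tool frame: the origin (TCP) lies where the fingers leave the gripper's body, on its centre line; the fingertips stand 64 mm ahead of it and the grasp point (between the pads) lies 45 mm ahead of it (tcp_to_tips is the z of the fingertips in the tool frame, in m); z points along the fingers, y is the line along which they close (so a half turn about z gives the same grasp; the last joint's range is limited). The gripper opens to 88 mm and grips with 3 to 60 N. Pads are 18 mm wide; open, the fingers measure 123 mm over their backs; the gripper's body (75 mm by 187 mm) begins 45 mm behind the grasp point.
Start: joints at [-71.86, 39.483, -11.15, 89.685, 9.013, 51.709, -12.324], TCP at [0.174, 0.6, 0.303] pointing down, gripper open.
Joint ranges: [-172.22, 172.22], [-26.19, 119.32], [-84.43, 86.54], [7.71, 146.69], [-57.33, 237.33], [2.42, 119.75], [-152.13, 152.13]. Speed limits (degrees/s): [147.25, 147.25, 180, 180, 180, 180, 180].

### API

Orientations are given as [roll, pitch, yaw] about the fixed x, y, z axes, in that order (R = Rz(yaw) Ry(pitch) Rx(roll)).
In Python, from workcell import * gives the robot as it stands.
- The arm moves only by the tool servo_tool, never from a script. Its argument "commands" is a list of rows, each a list of 3 entries, a list of its own where there are three numbers: the finger opening in cm, from 0 to 8.81, then the shift along the tool's x, y, z in cm, then the turn about the tool's z in rad. A call has 1 to 8 rows; each row is the pose to reach, as a shift and turn from the pose commanded when the call began, along the tool's axes at that moment; what a row does not reach only later rows make up. A row lasts 1/10 s, in which the tool goes at most 50 mm and 8.59 degrees, less where a joint would pass 70% of its speed; a pose out of reach is approached as far as the arm can. A call with a gripper value outside its range is refused whole. The fingers move at their own pace and stop on an object; the grip force is fixed at half the most. Time passes only in rows, so rows that repeat a pose let the fingers close. It gives the time, the measured TCP pose, the force, the opening and the grip force at its end, in the units of the state.
- read_state(): the state, without advancing time (a new reading comes with each control period).
- read_camera(name): name is "side" or "top"; returns a dict with "img" (480x640x3 uint8, red, green, blue), "camera_matrix" (3x3 intrinsics, pixels), "R" (3x3) and "t" (3): a world point X has camera coordinates R X + t. Camera axes: x right, y down, z forward; pixel columns grow to the right and rows downward; lengths in m; the calibration is good to about 2 mm. A picture is of the moment at which its call begins. There is no depth.
- sign_off(): hands the job in; it is judged then, once.
The state is a dict: "clock": time; "joint_positions": joint angles; "qd": joint speeds; "tau": joint torques, N m; "ee_pos": TCP position; "tcp_rot": TCP orientation; "ft_force": force on the tool from outside, world axes, zero at the start; "ft_torque": the same for the moment, N m; "finger_gap": finger opening in m; "finger_force": force on a finger pad.
Only numpy, scipy, OpenCV 4.12 (cv2) and the standard library are available. Lean on these libraries where they do the work, as an engineer would, in place of code of your own. Each camera call takes 0.05 s, during which the arm holds its last target. There are 200 camera calls.

### The job

The open recorder housing has two upright drive brackets, one of them already taken: lift the loose hard disk out of the black rack, set it on its long edge right down into the free bracket and slide it along the channel against the rubber buffer on the end plate. Keep hold of it there, flat on the bracket's floor and pressed against the buffer with a steady 12 newtons or so, so that its holes stay in line with the slots while I put the screws in: finish while still holding and pressing, without letting go. It is a delicate drive, so do not drop it or ram it against the buffer, and leave the screwdriver, the tin and the stapler where they lie.

Things in the scene. Friction and masses are not known exactly. Their poses are not given: they have to be found in the camera images.
- loose_drive: the loose hard disk, a silver box 147 x 26 x 102 mm, about 0.6 kg, on its long edge in the slot of the black rack nearer the housing. Origin: centre of the edge it stands on; x along its 147 mm, y across its 26 mm, z up its 102 mm height. Either end may face the buffer. Grasp it across the 26 mm, from above.
- rack: black plastic two-slot drive rack, 130 x 116 mm, fixed to the desk. Origin: centre of its underside; x along the slots, y across them, z up. Slot floors 8 mm up, ribs 36 mm high, 120 mm long; slots 31 mm wide at y = -28 mm (the loose drive stands here) and y = +28 mm (empty).
- housing: open grey sheet-metal recorder housing without its cover, 236 x 340 mm, side and rear walls 47 mm high, fixed to the desk. Origin: centre of its underside; x to the rear wall (video sockets), y left, z up. Brackets stand at x = -5 mm, y = +125 and +10 mm, same direction; which place is taken changes. A mainboard lies at the right, parts up to 35 mm high.
- bracket_a: One of two like aluminium U-shaped drive brackets in the housing. Origin: centre of its foot, 7 mm above the desk; x along the channel to the end plate (away from the robot), z up. Floor: two slippery white glide strips, top at z = 4 mm. Side walls x = -62 to +62, 31 mm apart inside, with outward-bent lips up to z = 54. Open at -x; end plate 96 mm high, face at x = +85 mm.
- bracket_b: One of two like aluminium U-shaped drive brackets in the housing. Origin: centre of its foot, 7 mm above the desk; x along the channel to the end plate (away from the robot), z up. Floor: two slippery white glide strips, top at z = 4 mm. Side walls x = -62 to +62, 31 mm apart inside, with outward-bent lips up to z = 54. Open at -x; end plate 96 mm high, face at x = +85 mm.
- bracket_a_buffer: black rubber buffer, a 20 mm round pad on the end plate of bracket_a. Origin: centre of its free face, at x = 73.5, y = 0, z = 78 mm in the bracket's frame (a drive just touching it has its centre at the bracket's x = 0); x points into the end plate. Yields about 1 mm for each 4 N, solid after 6 mm.
- bracket_b_buffer: black rubber buffer, a 20 mm round pad on the end plate of bracket_b. Origin: centre of its free face, at x = 73.5, y = 0, z = 78 mm in the bracket's frame (a drive just touching it has its centre at the bracket's x = 0); x points into the end plate. Yields about 1 mm for each 4 N, solid after 6 mm.
- fitted_drive: the hard disk that is already screwed into one of the two brackets and cannot move; same size, origin and axes as the loose one. The bracket without it is the free one.
- screwdriver: screwdriver, 221 mm long, about 34 mm thick at the handle, lying on the desk to the right of the housing. Origin: centre of its underside. Bystander, to be left where it is.
- clip_tin: round metal tin with a green lid, 68 mm across, 24 mm high, on the desk to the right of the housing, behind the screwdriver. Origin: centre of its underside. Bystander, to be left where it is.
- stapler: blue and black desk stapler, 34 x 136 x 46 mm, lying on the desk behind the rack. Origin: centre of its underside. Bystander, to be left where it is.

How it is judged:
By the outcome, as a careful person would: the job done as asked, in the order asked, and still so for the second after the job is handed in, while the arm keeps its last pose, push and grip.
It also fails if it takes over 51 s, if anything falls off the work surface, if the arm or the gripper's body presses on something with over 40 N, if the wrist force passes 120 N, or if a joint passes its speed limit or range.

## Working session

There is one attempt and no reset: what is moved stays moved. The work goes in short steps, Python scripts to look and compute and a tool call to move; the robot and the scene stay as the last step left them, time stands still between calls to the robot, and variables do not carry over. Pictures are saved under pics/ and viewed, at most 10 in all, crops included, and the job is handed in when it is done.

Besides the shell and the picture viewer there is one more tool, called by a JSON object that holds its "fn" and its "kwargs". servo_tool: Moves the arm, as the interface text tells. Its arguments: {"type":"object","properties":{"commands":{"type":"array","items":{"type":"array"}}},"required":["commands"]}

```bash
mkdir -p pics; python3 - <<'E'
from workcell import *
import cv2,json
import numpy as np
s=read_state();print(s)
for n in("top","side"):
    c=read_camera(n);cv2.imwrite(f"pics/{n}0.png",c["img"][:,:,::-1])
    np.savez(f"{n}0.npz",K=c["camera_matrix"],R=c["R"],t=c["t"])
    print(n,c["camera_matrix"],c["R"],c["t"])
E
```

```text
{'clock': 0.0, 'joint_positions': array([-71.85952384,  39.53459109, -11.14695879,  89.74543832,
         9.0146069 ,  51.70935448, -12.32439786]), 'qd': array([-0.04660383,  0.02922777, -0.04464438, -0.05571238,  0.00596289,
       -0.05196473, -0.00250547]), 'tau': array([-4.05141282e-05, -5.27558577e+01, -1.26726609e+00, -1.53433031e+01,
       -5.26997913e-02,  6.54693649e-03,  1.65887905e-04]), 'ee_pos': array([0.17429292, 0.59966265, 0.30189291]), 'tcp_rot': array([-1.79893164e+02,  7.84406585e-03,  1.63803827e+02]), 'ft_force': array([ 0.03816371, -0.3681753 , -0.28479801]), 'ft_torque': array([-0.01545945, -0.03135775, -0.04156253]), 'finger_force': 0.0, 'finger_gap': 0.08823786921646712}
top [[456.47426049   0.         322.33522841]
 [  0.         456.47426049 237.98917439]
 [  0.           0.           1.        ]] [[-0.02452327 -0.99933977  0.02680723]
 [-0.99073223  0.02071103 -0.1342412 ]
 [ 0.13359737 -0.02985082 -0.99058602]] [-0.08361383  0.54318215  0.95497833]
side [[462.18873557   0.         317.75813866]
 [  0.         462.18873557 238.94052829]
 [  0.           0.           1.        ]] [[ 0.25511035  0.96665383  0.02234001]
 [ 0.55435052 -0.12729074 -0.82249168]
 [-0.79222106  0.22221033 -0.56833824]] [-0.05917976 -0.23973543  1.74103027]
```

View pics/top0.png

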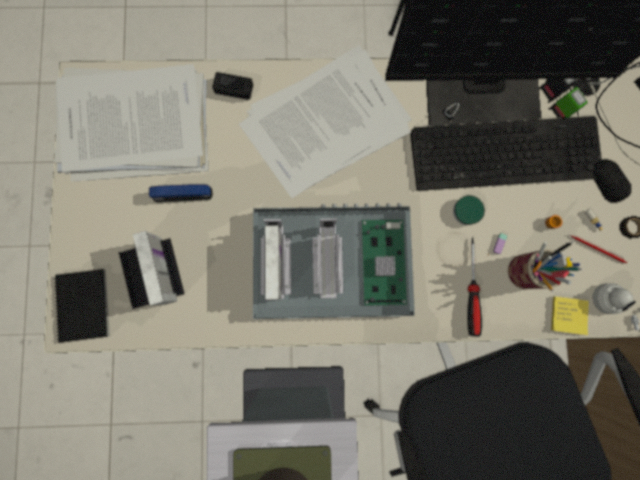

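View pics/side0.png

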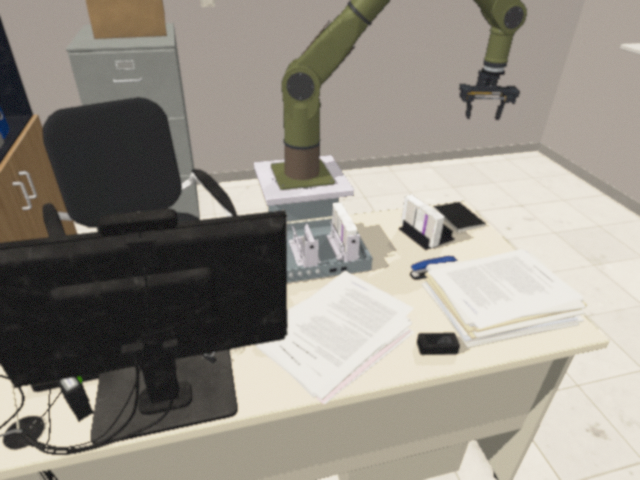

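The top view shows the rack with the loose drive at about (150,270), turned about 15°. The housing is centred near (332,262). The left bracket (272,260) holds the fitted drive, and the right one (327,260) is free. I'll enlarge these areas to measure them.

```bash
python3 - <<'E'
import cv2,numpy as np
im=cv2.imread("pics/top0.png")
a=im[220:320,105:205];b=im[195:325,245:420]
a=cv2.resize(a,(400,400),interpolation=3)
cv2.imwrite("pics/crA.png",cv2.resize(im[225:315,110:195],None,fx=6.6,fy=6.6,interpolation=cv2.INTER_CUBIC))
cv2.imwrite("pics/crB.png",cv2.resize(im[200:325,248:418],None,fx=4.7,fy=4.7,interpolation=cv2.INTER_CUBIC))
E
```

```text
(no output)
```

View pics/crA.png

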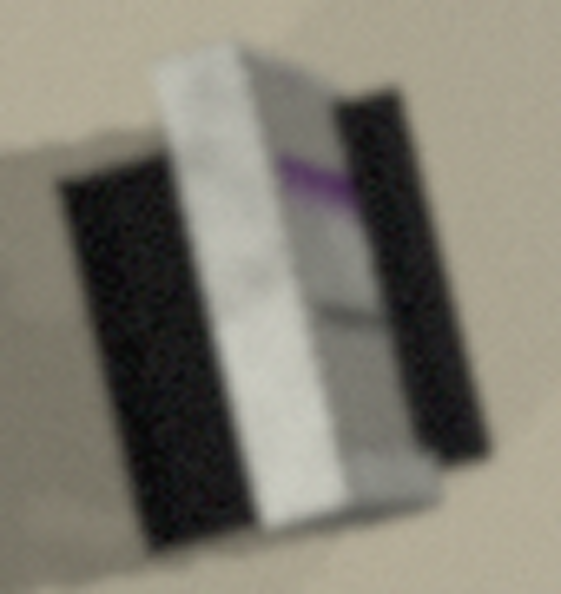

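View pics/crB.png

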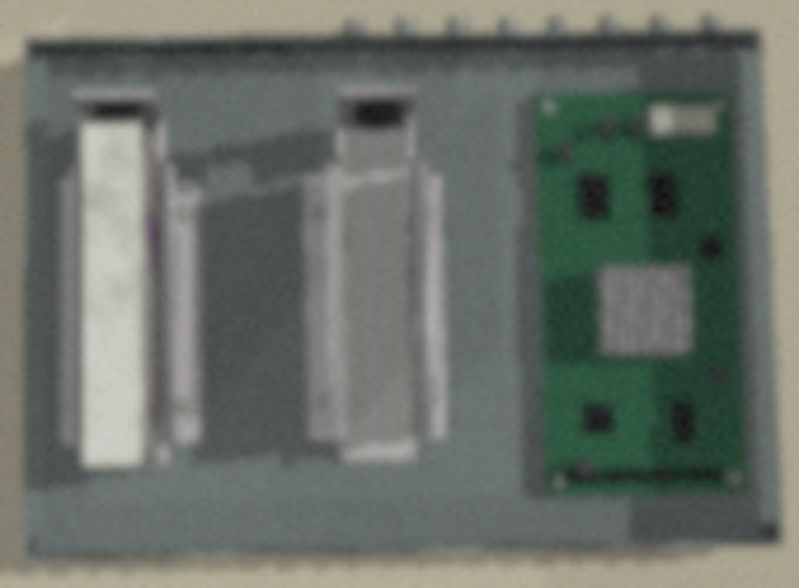

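```bash
cat > h.py <<'E'
import numpy as np,cv2
from scipy.optimize import least_squares
def cam(n):
    d=np.load(n+"0.npz");return d["K"],d["R"],d["t"]
def proj(n,X):
    K,R,t=cam(n);c=np.atleast_2d(X)@R.T+t;c=c/c[:,2:];return (c@K.T)[:,:2]
def back(n,px,z):
    K,R,t=cam(n);d=np.linalg.solve(K,np.r_[px,1]);C=-R.T@t;v=R.T@d
    return C+v*(z-C[2])/v[2]
def place(p,L,z0=0):
    x,y,a=p;L=np.atleast_2d(np.array(L,float))
    return np.c_[x+np.cos(a)*L[:,0]-np.sin(a)*L[:,1],y+np.sin(a)*L[:,0]+np.cos(a)*L[:,1],L[:,2]+z0]
def fit(n,px,L,p0,z0=0):
    r=least_squares(lambda p:(proj(n,place(p,L,z0))-px).ravel(),p0)
    return r.x,r.fun.reshape(-1,2)
box=[(.0735,.013,.102),(.0735,-.013,.102),(-.0735,-.013,.102),(-.0735,.013,.102)]
E
python3 - <<'E'
from h import *
np.set_printoptions(precision=4,suppress=True)
A=np.array([(157,64),(240,42),(350,500),(262,530)])/6.6+[110,225]-.5
p,r=fit("top",A,box,(.4,.35,.2),.008);print("loose",p,np.degrees(p[2]),r)
B=lambda q:np.array(q)/4.7+[248,200]-.5
pf,r=fit("top",B([(80,122),(143,122),(143,466),(80,466)]),box,(.4,.1,0),.011);print("fitted",pf,np.degrees(pf[2]),r)
# rack outline rib tops z=.036: corners known
# free bracket: lips z=.061 outer ends x=+-62, end plate top z=.103 
for q,z in [((305,172),.061),((340,172),.061),((414,172),.061),((442,178),.061),((305,440),.061),((340,440),.061),((414,440),.061),((446,438),.061),((338,93),.103),((415,93),.103),((74,92),.103),((156,92),.103),((342,462),.011),((416,460),.011),((62,440),.061),((200,440),.061),((27,43),.047),((760,35),.047),((780,540),.047),((25,555),.047)]:
    print(q,back("top",B(q),z))
im=cv2.imread("pics/side0.png")
for pp,z in((p,.008),(pf,.011)):
    cv2.polylines(im,[np.round(proj("side",place(pp,box,z))*16).astype(int)],True,(0,0,255),1,cv2.LINE_AA,4)
pb=pf.copy();pb[0]+=.115*np.sin(pf[2]);pb[1]-=.115*np.cos(pf[2]);print("free",pb)
cv2.polylines(im,[np.round(proj("side",place(pb,[(.062,.0155,.054),(.062,-.0155,.054),(-.062,-.0155,.054),(-.062,.0155,.054)],.007))*16).astype(int)],True,(0,255,0),1,cv2.LINE_AA,4)
cv2.imwrite("pics/so.png",cv2.resize(im[180:290,270:480],None,fx=3.8,fy=3.8,interpolation=cv2.INTER_CUBIC))
E
```

```text
loose [0.4804 0.2532 0.2514] 14.40374279696531 [[-0.3807 -0.7228]
 [-0.1099 -0.8481]
 [ 0.1141  1.1975]
 [ 0.3735  0.3094]]
fitted [ 0.4857  0.0091 -0.0098] -0.5631101721089271 [[ 0.2281 -0.233 ]
 [-0.2053 -0.3646]
 [-0.0846  0.1889]
 [ 0.0644  0.3843]]
(305, 172) [ 0.5425 -0.0742  0.061 ]
(340, 172) [ 0.5422 -0.09    0.061 ]
(414, 172) [ 0.5415 -0.1235  0.061 ]
(442, 178) [ 0.5385 -0.1361  0.061 ]
(305, 440) [ 0.4223 -0.0716  0.061 ]
(340, 440) [ 0.4219 -0.0872  0.061 ]
(414, 440) [ 0.4211 -0.1201  0.061 ]
(446, 438) [ 0.4217 -0.1344  0.061 ]
(338, 93) [ 0.571 -0.089  0.103]
(415, 93) [ 0.5703 -0.1224  0.103 ]
(74, 92) [0.5737 0.0253 0.103 ]
(156, 92) [ 0.573  -0.0101  0.103 ]
(342, 462) [ 0.4124 -0.089   0.011 ]
(416, 460) [ 0.4125 -0.1236  0.011 ]
(62, 440) [0.4249 0.0359 0.061 ]
(200, 440) [ 0.4234 -0.0251  0.061 ]
(27, 43) [0.6071 0.0523 0.047 ]
(760, 35) [ 0.6044 -0.2872  0.047 ]
(780, 540) [ 0.3726 -0.2847  0.047 ]
(25, 555) [0.3746 0.0542 0.047 ]
free [ 0.4845 -0.1059 -0.0098]
```

View pics/so.png

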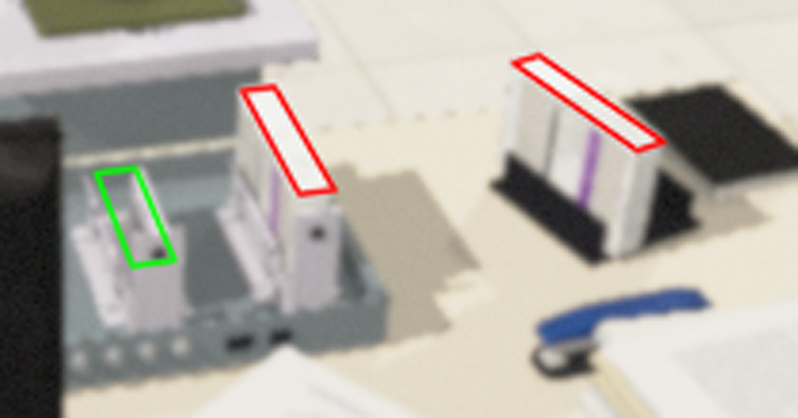

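The loose drive and bracket agree in both views. The drive is at (0.480, 0.253) with yaw 14.4°, and the free bracket is at (0.4847, -0.106) with yaw -0.55°. Next I move above the drive.

{"fn": "servo_tool", "kwargs": {"commands": [[8.8,[-2,-1.3,0.2],-0.05],[8.8,[-6,-3.8,0.6],-0.12],[8.8,[-10,-6.3,1],-0.2],[8.8,[-14,-8.9,1.5],-0.28],[8.8,[-18,-11.4,2],-0.36],[8.8,[-22,-13.9,2.5],-0.43],[8.8,[-26,-16.5,3],-0.5],[8.8,[-30,-19,3.5],-0.534]]}}

```text
clock: 0.9
ee_pos: [0.4104, 0.3322, 0.2673]
tcp_rot: [-180.0, -0.0, -165.5]
ft_force: [1.2, 0.6, -0.2]
finger_gap: 0.0882
finger_force: 0.0
```

```bash
cat > go.py <<'E'
import sys,numpy as np
from workcell import *
s=read_state();x,y,z,yaw=map(float,sys.argv[1:5]);a=np.radians(s["tcp_rot"][2])
d=np.array([x,y,z])-s["ee_pos"]
print(s["clock"],s["ee_pos"].round(4),s["tcp_rot"].round(2),"F",s["ft_force"].round(2),"T",s["ft_torque"].round(2),"gap",round(s["finger_gap"],4),s["finger_force"])
# full rotation
from scipy.spatial.transform import Rotation as Ro
print("tool shift cm",(Ro.from_euler("xyz",s["tcp_rot"],degrees=True).as_matrix().T@d*100).round(2),"turn rad",round(-((np.radians(yaw)-a+np.pi)%(2*np.pi)-np.pi),4))
E
python3 go.py .4804 .2532 .20 194.4
```

```text
0.9 [0.4104 0.3322 0.2673] [-1.7999e+02 -3.0000e-02 -1.6548e+02] F [ 1.19  0.61 -0.2 ] T [ 0.04 -0.04 -0.  ] gap 0.0882 0.0
tool shift cm [-4.8  -9.4   6.73] turn rad 0.0022
```

{"fn": "servo_tool", "kwargs": {"commands": [[8.8,[-1,-2,0.5],0],[8.8,[-2.5,-5,2],0],[8.8,[-4,-8,4],0],[8.8,[-4.7,-9.3,5.5],0],[8.8,[-4.75,-9.45,6.5],0],[8.8,[-4.75,-9.45,6.7],0]]}}

```text
clock: 1.5
ee_pos: [0.4777, 0.2552, 0.1996]
tcp_rot: [180.0, -0.1, -165.5]
ft_force: [-1.0, -0.2, 0.2]
finger_gap: 0.0878
finger_force: 0.0
```

```bash
python3 go.py .4804 .2532 .138 194.4; python3 - <<'E'
from workcell import *
import cv2,numpy as np
from h import *
s=read_state()
for n,(x,y,w,h) in(("side",(380,140,110,120)),):
    im=read_camera(n)["img"][:,:,::-1].copy()
    cv2.imwrite("pics/above.png",cv2.resize(im[y:y+h,x:x+w],None,fx=5,fy=5,interpolation=2))
E
```

```text
1.5 [0.4777 0.2552 0.1996] [ 1.7996e+02 -1.4000e-01 -1.6554e+02] F [-0.96 -0.22  0.19] T [ 0.07 -0.02 -0.05] gap 0.0878 0.0
tool shift cm [-0.23 -0.26  6.15] turn rad 0.001
```

View pics/above.png

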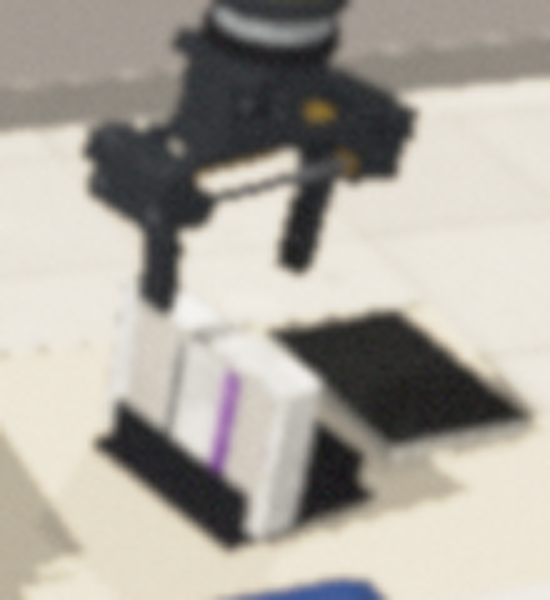

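The fingers straddle the drive: the tips are at crop (160,300) and (295,265), one on each side of its top face. I'll go down.

{"fn": "servo_tool", "kwargs": {"commands": [[8.8,[-0.2,-0.2,1],0],[8.8,[-0.2,-0.2,3],0],[8.8,[-0.2,-0.2,5],0],[8.8,[-0.2,-0.2,6],0],[8.8,[-0.2,-0.2,6.15],0],[8.8,[-0.2,-0.2,6.15],0],[8.8,[-0.2,-0.2,6.15],0]]}}

```text
clock: 2.25
ee_pos: [0.4817, 0.2534, 0.14]
tcp_rot: [180.0, 0.1, -165.6]
ft_force: [-0.0, 0.8, -0.4]
finger_gap: 0.0879
finger_force: 0.0
```

```bash
python3 go.py .4804 .2532 .138 194.4
```

```text
2.25 [0.4817 0.2534 0.14  ] [ 1.7996e+02  8.0000e-02 -1.6559e+02] F [-0.    0.78 -0.35] T [ 0.05  0.03 -0.05] gap 0.0879 0.0
tool shift cm [0.13 0.01 0.2 ] turn rad 0.0002
```

{"fn": "servo_tool", "kwargs": {"commands": [[5,[0.1,0,0.1],0],[3.5,[0.1,0,0.15],0],[2.8,[0.1,0,0.15],0],[2.4,[0.1,0,0.15],0],[2,[0.1,0,0.15],0],[2,[0.1,0,0.15],0],[2,[0.1,0,0.15],0],[2,[0.1,0,0.15],0]]}}

```text
clock: 3.05
ee_pos: [0.4804, 0.2528, 0.1377]
tcp_rot: [180.0, 0.0, -165.6]
ft_force: [-0.6, 0.9, 0.0]
finger_gap: 0.0263
finger_force: 0.7
```

{"fn": "servo_tool", "kwargs": {"commands": [[1,[0,0,0],0],[1,[0,0,0],0],[1,[0,0,0],0],[1,[0,0,0],0]]}}

```text
clock: 3.45
ee_pos: [0.4804, 0.2528, 0.1377]
tcp_rot: [180.0, 0.0, -165.6]
ft_force: [-1.3, 2.0, -1.7]
finger_gap: 0.0253
finger_force: 29.9
```

{"fn": "servo_tool", "kwargs": {"commands": [[1,[0,0,-0.3],0],[1,[0,0,-1],0],[1,[0,0,-2.5],0],[1,[0,0,-4.5],0],[1,[0,0,-7],0],[1,[0,0,-10],0],[1,[0,0,-13],0],[1,[0,0,-15],0]]}}

```text
clock: 4.25
ee_pos: [0.4803, 0.2522, 0.2897]
tcp_rot: [-180.0, 0.0, -165.6]
ft_force: [-0.1, 0.8, -6.4]
finger_gap: 0.0252
finger_force: 29.9
```

{"fn": "servo_tool", "kwargs": {"commands": [[1,[0,0,-1],0],[1,[0,0,-1],0]]}}

```text
clock: 4.45
ee_pos: [0.4806, 0.2524, 0.2986]
tcp_rot: [180.0, 0.1, -165.6]
ft_force: [-0.5, 0.2, -7.2]
finger_gap: 0.0253
finger_force: 29.9
```

```bash
python3 go.py .469 -.1058 .297 179.45
```

```text
4.45 [0.4806 0.2524 0.2986] [ 1.7999e+02  9.0000e-02 -1.6563e+02] F [-0.53  0.21 -7.19] T [ 0.03 -0.06  0.01] gap 0.0253 29.90761468769051
tool shift cm [ 10.02 -34.41   0.14] turn rad 0.2605
```

{"fn": "servo_tool", "kwargs": {"commands": [[1,[0.3,-1,0],0.01],[1,[1,-3.5,0],0.03],[1,[2.1,-7.2,0],0.06],[1,[3.2,-11,0],0.1],[1,[4.3,-14.8,0],0.14],[1,[5.4,-18.6,0],0.18],[1,[6.5,-22.4,0],0.22],[1,[7.6,-26.1,0],0.26]]}}

```text
clock: 5.25
ee_pos: [0.4701, -0.0218, 0.2964]
tcp_rot: [-180.0, -0.2, 179.3]
ft_force: [0.6, -0.9, -5.7]
finger_gap: 0.0253
finger_force: 29.9
```

```bash
python3 go.py .469 -.1058 .297 179.45
```

```text
5.25 [ 0.4701 -0.0218  0.2964] [-179.95   -0.2   179.34] F [ 0.58 -0.88 -5.7 ] T [ 0.03 -0.08 -0.01] gap 0.0253 29.90802960237488
tool shift cm [ 0.02 -8.4  -0.05] turn rad -0.002
```

{"fn": "servo_tool", "kwargs": {"commands": [[1,[0,-3,0],0],[1,[0,-6,0.2],0],[1,[0,-7.9,1],0],[1,[0,-8.3,2.5],0],[1,[0,-8.3,4],0],[1,[0,-8.3,5],0],[1,[0,-8.3,5],0],[1,[0,-8.3,5],0]]}}

```text
clock: 6.05
ee_pos: [0.4707, -0.1019, 0.2474]
tcp_rot: [180.0, -0.1, 179.5]
ft_force: [0.4, -0.4, -6.9]
finger_gap: 0.0249
finger_force: 29.9
```

```bash
python3 go.py .469 -.1058 .1430 179.45; python3 - <<'E'
from workcell import *
import cv2,numpy as np
from h import *
s=read_state();e=s["ee_pos"];a=np.radians(s["tcp_rot"][2]-180)
fr=(.4847,-.1060,-.0096)
outs=[]
for n,(x,y,w,h),f in(("side",(270,140,100,130),4.5),("top",(248,190,100,130),4.5)):
    im=cv2.resize(read_camera(n)["img"][y:y+h,x:x+w,::-1],None,fx=f,fy=f,interpolation=2)
    def L(X,c,cl=True):
        q=(proj(n,X)-[x,y]+.5)*f
        cv2.polylines(im,[np.round(q*16).astype(int)],cl,c,1,cv2.LINE_AA,4)
    zb=e[2]-.1297
    L(place((e[0],e[1],a),box,zb),(0,0,255))
    L(place((e[0],e[1],a),[(u,v,0) for u,v,_ in box],zb),(0,255,255))
    L(place(fr,[(.085,.017,.096),(.085,-.017,.096)],.007),(0,255,0),False)
    L(place(fr,[(u,v,.054) for u,v in((.062,.0155),(.062,-.0155),(-.062,-.0155),(-.062,.0155))],.007),(0,255,0))
    outs.append(im[:580,:395] if n=="side" else im[:580,:405])
cv2.imwrite("pics/over.png",np.hstack(outs))
E
```

```text
6.05 [ 0.4707 -0.1019  0.2474] [ 1.7999e+02 -6.0000e-02  1.7952e+02] F [ 0.39 -0.44 -6.85] T [ 0.06  0.04 -0.  ] gap 0.0249 29.90752131328918
tool shift cm [ 0.15 -0.39 10.44] turn rad 0.0012
```

View pics/over.png

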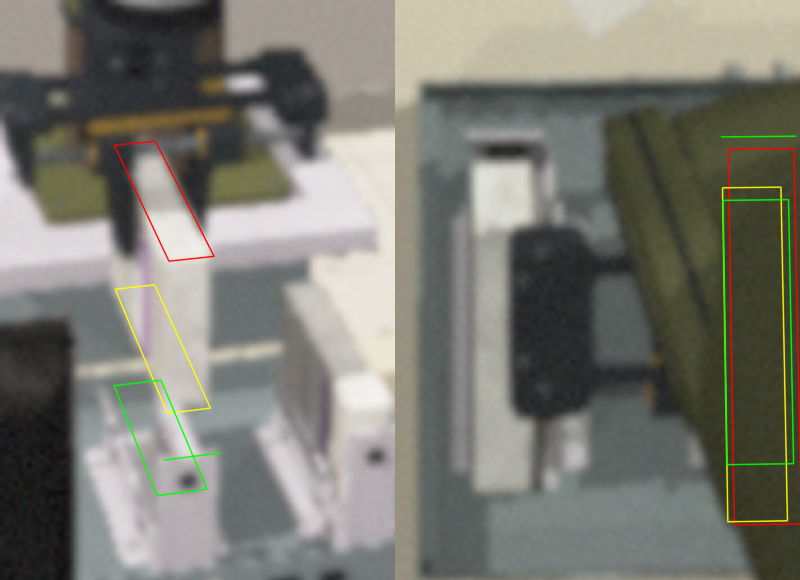

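{"fn": "servo_tool", "kwargs": {"commands": [[1,[0.05,-0.2,1],0],[1,[0.1,-0.4,3],0],[1,[0.1,-0.4,4.5],0],[1,[0.1,-0.4,5.2],0],[1,[0.1,-0.4,5.6],0],[1,[0.1,-0.4,5.9],0],[1,[0.1,-0.4,6.2],0],[1,[0.1,-0.4,6.5],0]]}}

```text
clock: 6.95
ee_pos: [0.4703, -0.1061, 0.1829]
tcp_rot: [-180.0, 0.1, 179.5]
ft_force: [0.7, -0.1, -6.0]
finger_gap: 0.0251
finger_force: 29.9
```

```bash
python3 go.py .469 -.1058 .1430 179.45
```

```text
6.95 [ 0.4703 -0.1061  0.1829] [-1.800e+02  7.000e-02  1.795e+02] F [ 0.7  -0.08 -5.99] T [ 0.06  0.02 -0.05] gap 0.0251 29.90717650973238
tool shift cm [0.13 0.03 3.99] turn rad 0.0008
```

{"fn": "servo_tool", "kwargs": {"commands": [[1,[0,0,0.4],0],[1,[0,0,0.9],0],[1,[0,0,1.4],0],[1,[0,0,1.9],0],[1,[0,0,2.4],0],[1,[0,0,2.8],0],[1,[0,0,3.2],0],[1,[0,0,3.4],0]]}}

```text
clock: 7.75
ee_pos: [0.4699, -0.106, 0.1483]
tcp_rot: [180.0, -0.0, 179.5]
ft_force: [0.0, -0.3, -5.8]
finger_gap: 0.0257
finger_force: 29.9
```

```bash
python3 go.py .469 -.1058 .1407 179.45
```

```text
7.75 [ 0.4699 -0.106   0.1483] [ 1.7999e+02 -2.0000e-02  1.7950e+02] F [ 0.04 -0.28 -5.82] T [-0.02  0.01 -0.01] gap 0.0257 29.907386685954407
tool shift cm [0.09 0.02 0.76] turn rad 0.0009
```

Now I feel for the floor gently.

{"fn": "servo_tool", "kwargs": {"commands": [[1,[0,0,0.2],0],[1,[0,0,0.4],0],[1,[0,0,0.5],0],[1,[0,0,0.6],0],[1,[0,0,0.65],0],[1,[0,0,0.65],0]]}}

```text
clock: 8.35
ee_pos: [0.47, -0.106, 0.1422]
tcp_rot: [180.0, 0.0, 179.5]
ft_force: [0.8, 0.1, -7.5]
finger_gap: 0.0252
finger_force: 29.9
```

{"fn": "servo_tool", "kwargs": {"commands": [[1,[0,0,0.05],0],[1,[0,0,0.1],0],[1,[0,0,0.1],0],[1,[0,0,0.1],0]]}}

```text
clock: 8.75
ee_pos: [0.4699, -0.1061, 0.1412]
tcp_rot: [180.0, -0.0, 179.5]
ft_force: [0.4, -0.6, -6.7]
finger_gap: 0.0249
finger_force: 29.9
```

{"fn": "servo_tool", "kwargs": {"commands": [[1,[0,0,0.05],0],[1,[0,0,0.05],0],[1,[0,0,0.05],0]]}}

```text
clock: 9.05
ee_pos: [0.47, -0.1061, 0.1407]
tcp_rot: [180.0, 0.0, 179.5]
ft_force: [0.0, 0.1, -4.9]
finger_gap: 0.0253
finger_force: 29.9
```

{"fn": "servo_tool", "kwargs": {"commands": [[1,[0,0,0.05],0],[1,[0,0,0.05],0],[1,[0,0,0.05],0]]}}

```text
clock: 9.35
ee_pos: [0.47, -0.106, 0.1406]
tcp_rot: [-180.0, 0.0, 179.5]
ft_force: [-1.7, 1.3, 5.6]
finger_gap: 0.0253
finger_force: 29.9
```

{"fn": "servo_tool", "kwargs": {"commands": [[1,[0,0,0.05],0],[1,[0,0,0.05],0],[1,[0,0,0.05],0]]}}

```text
clock: 9.65
ee_pos: [0.4699, -0.1059, 0.1406]
tcp_rot: [-180.0, 0.0, 179.5]
ft_force: [-3.0, 1.0, 11.5]
finger_gap: 0.0252
finger_force: 29.9
```

{"fn": "servo_tool", "kwargs": {"commands": [[1,[0,0,-0.06],0],[1,[-0.1,0,-0.06],0],[1,[-0.3,0,-0.06],0],[1,[-0.5,0,-0.06],0],[1,[-0.7,0,-0.06],0],[1,[-0.85,0,-0.06],0],[1,[-0.95,0,-0.06],0],[1,[-1,0,-0.06],0]]}}

```text
clock: 10.45
ee_pos: [0.4796, -0.1065, 0.1406]
tcp_rot: [-180.0, -0.0, 179.5]
ft_force: [-1.2, 0.8, 6.7]
finger_gap: 0.0252
finger_force: 29.9
```

{"fn": "servo_tool", "kwargs": {"commands": [[1,[-0.05,0,0],0],[1,[-0.1,0,0],0],[1,[-0.15,0,0],0],[1,[-0.15,0,0],0]]}}

```text
clock: 10.85
ee_pos: [0.4811, -0.1066, 0.1406]
tcp_rot: [-180.0, -0.0, 179.5]
ft_force: [-2.1, 0.0, 6.4]
finger_gap: 0.0253
finger_force: 29.9
```

{"fn": "servo_tool", "kwargs": {"commands": [[1,[-0.05,0,0],0],[1,[-0.1,0,0],0],[1,[-0.1,0,0],0]]}}

```text
clock: 11.15
ee_pos: [0.4821, -0.1066, 0.1406]
tcp_rot: [-180.0, -0.0, 179.5]
ft_force: [-2.5, -0.4, 6.8]
finger_gap: 0.0251
finger_force: 29.9
```

{"fn": "servo_tool", "kwargs": {"commands": [[1,[-0.05,0,0],0],[1,[-0.1,0,0],0],[1,[-0.1,0,0],0]]}}

```text
clock: 11.45
ee_pos: [0.4831, -0.1066, 0.1407]
tcp_rot: [-180.0, -0.0, 179.5]
ft_force: [-3.0, -0.1, 6.9]
finger_gap: 0.0253
finger_force: 29.9
```

{"fn": "servo_tool", "kwargs": {"commands": [[1,[-0.05,0,0],0],[1,[-0.1,0,0],0],[1,[-0.1,0,0],0]]}}

```text
clock: 11.75
ee_pos: [0.484, -0.1066, 0.1406]
tcp_rot: [-180.0, -0.0, 179.5]
ft_force: [-3.0, -0.2, 7.0]
finger_gap: 0.0253
finger_force: 29.9
```

{"fn": "servo_tool", "kwargs": {"commands": [[1,[-0.05,0,0],0],[1,[-0.1,0,0],0],[1,[-0.1,0,0],0]]}}

```text
clock: 12.05
ee_pos: [0.4843, -0.1066, 0.1406]
tcp_rot: [-179.9, -0.1, 179.5]
ft_force: [-3.5, 1.1, 8.8]
finger_gap: 0.0251
finger_force: 29.9
```

{"fn": "servo_tool", "kwargs": {"commands": [[1,[-0.05,0,0],0],[1,[-0.1,0,0],0],[1,[-0.1,0,0],0],[1,[-0.1,0,0],0]]}}

```text
clock: 12.45
ee_pos: [0.4847, -0.1066, 0.1406]
tcp_rot: [-179.9, -0.2, 179.5]
ft_force: [-5.5, 0.5, 10.4]
finger_gap: 0.0251
finger_force: 29.9
```

{"fn": "servo_tool", "kwargs": {"commands": [[1,[-0.05,0,0],0],[1,[-0.1,0,0],0],[1,[-0.1,0,0],0],[1,[-0.1,0,0],0]]}}

```text
clock: 12.85
ee_pos: [0.4851, -0.1066, 0.1406]
tcp_rot: [-179.9, -0.3, 179.5]
ft_force: [-6.5, 1.0, 10.4]
finger_gap: 0.0255
finger_force: 29.9
```

{"fn": "servo_tool", "kwargs": {"commands": [[1,[-0.05,0,0],0],[1,[-0.1,0,0],0],[1,[-0.15,0,0],0],[1,[-0.2,0,0],0],[1,[-0.2,0,0],0],[1,[-0.2,0,0],0]]}}

```text
clock: 13.45
ee_pos: [0.4858, -0.1064, 0.1405]
tcp_rot: [-179.9, -0.4, 179.5]
ft_force: [-8.4, 1.6, 13.5]
finger_gap: 0.0249
finger_force: 30.0
```

```bash
python3 go.py .487 -.1064 .1407 179.45; python3 -c "
from workcell import *
import numpy as np
f=[]
for i in range(8):
    read_camera('top');f.append(read_state()['ft_force'])
print(np.mean(f,0),np.std(f,0))"
```

```text
13.45 [ 0.4858 -0.1064  0.1405] [-179.92   -0.43  179.49] F [-8.38  1.59 13.46] T [0.18 1.61 0.07] gap 0.0249 29.958044516388327
tool shift cm [-0.12  0.01 -0.02] turn rad 0.0008
[-8.96713583  1.3073106  12.73842238] [0.58243515 0.60105742 0.45619642]
```

{"fn": "servo_tool", "kwargs": {"commands": [[1,[-0.05,0,-0.01],0],[1,[-0.1,0,-0.02],0],[1,[-0.15,0,-0.03],0],[1,[-0.2,0,-0.04],0],[1,[-0.2,0,-0.04],0],[1,[-0.2,0,-0.04],0]]}}

```text
clock: 14.45
ee_pos: [0.4865, -0.1064, 0.1405]
tcp_rot: [-179.9, -0.6, 179.5]
ft_force: [-11.4, 1.7, 10.9]
finger_gap: 0.0251
finger_force: 30.0
```

```bash
cat > f.py <<'E'
from workcell import *
import numpy as np
f=[]
for i in range(8):
    read_camera('top');s=read_state();f.append(np.r_[s['ft_force'],s['ee_pos']*1000,s['tcp_rot'][1],s['finger_force']])
print(s["clock"],np.mean(f,0).round(2),np.std(f,0).round(2))
E
python3 f.py
```

```text
14.85 [ -10.38    1.78   11.12  486.53 -106.46  140.52   -0.6    29.97] [0.41 0.43 0.4  0.01 0.01 0.   0.   0.  ]
```

{"fn": "servo_tool", "kwargs": {"commands": [[1,[-0.05,0,-0.02],0],[1,[-0.1,0,-0.03],0],[1,[-0.15,0,-0.04],0],[1,[-0.2,0,-0.05],0],[1,[-0.25,0,-0.06],0],[1,[-0.3,0,-0.07],0],[1,[-0.3,0,-0.07],0],[1,[-0.3,0,-0.07],0]]}}

```text
clock: 15.65
ee_pos: [0.4876, -0.1065, 0.1405]
tcp_rot: [-179.9, -0.9, 179.5]
ft_force: [-13.1, 2.4, 8.7]
finger_gap: 0.0255
finger_force: 30.0
```

```bash
python3 f.py
```

```text
16.05 [ -12.38    1.93    7.85  487.61 -106.48  140.52   -0.86   29.98] [0.39 0.46 0.48 0.01 0.01 0.01 0.   0.  ]
```

{"fn": "servo_tool", "kwargs": {"commands": [[1,[-0.05,0,0],0],[1,[-0.1,0,-0.02],0],[1,[-0.15,0,-0.03],0],[1,[-0.2,0,-0.03],0],[1,[-0.2,0,-0.03],0],[1,[-0.2,0,-0.03],0],[1,[-0.2,0,-0.03],0]]}}

```text
clock: 16.75
ee_pos: [0.4883, -0.1065, 0.1405]
tcp_rot: [-179.9, -1.0, 179.5]
ft_force: [-15.2, 2.1, 7.1]
finger_gap: 0.0254
finger_force: 30.0
```

```bash
python3 f.py; python3 - <<'E'
from workcell import *
import cv2,numpy as np
im=read_camera("side")["img"][150:280,260:380,::-1]
cv2.imwrite("pics/end.png",cv2.resize(im,None,fx=4.6,fy=4.6,interpolation=2))
E
```

```text
17.15 [ -14.22    2.04    7.32  488.31 -106.5   140.51   -1.02   29.99] [0.51 0.47 0.29 0.01 0.01 0.01 0.   0.  ]
```

View pics/end.png

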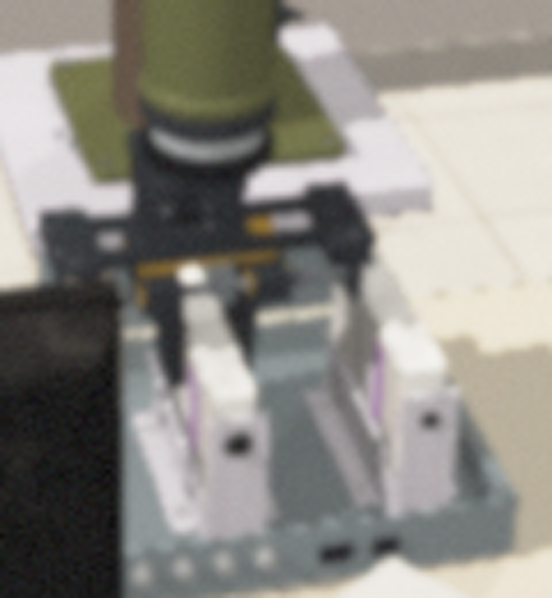

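The loose drive is down in the free bracket, its top (crop 225,375) level with the fitted drive's (415,350) and its end against the buffer. The push reads 14.2 N, of which about 2 N is floor friction, so roughly 12 N is on the buffer. The readings are steady, so I'm handing it in while still holding.

```bash
python3 -c "
from workcell import *
print(sign_off())"
```

```text
the job is handed in; nothing more can be done
None
```

The drive is in the free bracket, flat on its floor, and the arm is still gripping it and pressing it on the buffer with about 12 N (14.2 N measured, less an estimated 2 N of floor friction); I handed the job in at about 17 s of the 51 s, without touching the screwdriver, tin or stapler.

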